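# Clamp a plaster cast with the long arm of the L-key

## Task

Clamp the plaster cast in the bench clamp: draw the L-shaped hex key out of its parking bore, turn it over and seat its short arm fully down in the socket of the eccentric bolt. Then push the outer end of the long arm clockwise, seen from above, so that the stiff bolt brings the jaw up and holds the cast firmly, about 1.2 newton metres on the bolt in all; much more would crack the plaster. Leave the key standing in the socket, and all other things where they lie.

Things in the scene. Friction and masses are not known exactly. Their poses are not given: they have to be found in the camera images.
- clamp: Bench clamp for plaster casts, fixed: aluminium base plate 110 (its x) x 207 (its y) x 14 mm. Origin on the worktop, z up; the plate spans y -95 to +112 mm. Fixed jaw across its +y end, 36 mm high, rubber face at y = +89. Eccentric bolt at (0, -9): round black head, diameter 26, top 52 mm up, hexagon socket, on a bright disc that pushes the sliding jaw. Parking boss 32 x 32 x 52 mm at (30, -70).
- socket (a point): Centre of the mouth of the bolt's hexagon socket, 52 mm above the worktop, on the bolt's vertical axis. Fixed to the clamp, so it does not tell how the hexagon is turned: that differs from start to start and must be felt or seen (it repeats every 60 degrees). Socket 15 mm across flats, 22 mm deep, flat bottom: the 14 mm key has about 5 degrees of play either way.
- parking_bore (a point): Centre of the mouth of the round vertical parking bore, 52 mm above the worktop; diameter 17.6 mm, 50 mm deep.
- clamp_jaw: Sliding steel jaw 74 x 16 x 12 mm, rubber-faced; origin at worktop height under its face. Slides along the clamp's +y as the bolt is tightened (clockwise from above). The bolt needs 0.65 to 0.8 N m while the jaw is free (10 to 55 degrees of turn), then 0.02 to 0.05 more per degree. 1.2 N m in all is right; under 1.05 the cast is loose, above 1.45 it cracks. The bolt stays where it is left.
- cast: Cream plaster jaw model, 59 x 65 x 29 mm, its flat base 14 mm high, standing loosely on the base plate between the fixed and the sliding jaw, with a few mm of play. Origin at the middle of its underside, z up.
- key: Black L-shaped hex key, 14 mm across flats, 0.26 kg, bend radius 14 mm. Origin where the axes of the arms meet. Short arm along its +x, 56 mm; long arm along its -z, 150 mm; flats face its +y and -y on both arms and the bend. At first the long arm stands in the parking bore (origin 152 mm up), the short arm points level, roughly away from the robot. Seated in the socket, origin 86 mm up.
- key_short_end (a point): Centre of the end face of the key's short arm (the end has a 6 mm lead-in taper). Fully seated it is 30 mm above the worktop.
- key_long_end (a point): Centre of the end face of the key's long arm. With the short arm seated the long arm lies about level over the clamp, 86 mm up, sagging up to 25 mm at this end until it is loaded. It can swing freely above the clamp and the small things to its left and beyond (all under 50 mm high); only the flat press at the back right of the worktop is in the way of a swing too far that way.
- tweezers: Bystander: steel tweezers lying flat, 133 x 14 x 9 mm. Origin at the middle of its underside. To be left where it lies.
- carver: Bystander: thin double-ended steel wax carver lying flat, 174 x 8 x 8 mm. Origin at the middle of its underside. To be left where it lies.
- powder_jar: Bystander: closed white powder jar with a screw lid, 42 x 42 x 47 mm. Origin at the middle of its underside. To be left where it lies.
- brush: Bystander: thin brush with a wooden handle lying flat, 144 x 9 x 9 mm. Origin at the middle of its underside. To be left where it lies.
- shades: Bystander: tooth shade guide, a bar with nine upright tabs, 122 x 18 x 44 mm. Origin at the middle of its underside. To be left where it lies.
Mind the look-alikes: they are no part of the job. Leave any orange or turquoise look-alike of the cast alone.

How it is judged:
On the way, in this order (a step that is already met when the one before it is completed fails the run):
1. the key is drawn right out of its parking bore (z of key_long_end in the frame of clamp above 0.055 m), for 0.05 s.
2. the short arm stands in the socket, at least 16 mm deep, while the jaw does not yet grip (horizontal distance between key_short_end and socket below 0.004 m and z of key_short_end in the frame of clamp below 0.036 m and angle between the x axis of key and the z axis of clamp, either way round below 0.3 rad and contact force between clamp_jaw and cast below 10 N), for 0.2 s.
3. the fingers bear on the outer half of the long arm before the jaw grips (horizontal distance between key_short_end and socket below 0.004 m and z of key_short_end in the frame of clamp below 0.036 m and angle between the x axis of key and the z axis of clamp, either way round below 0.3 rad and contact force between the fingers and key above 1.5 N and distance between the grasp point and key_long_end below 0.075 m and contact force between clamp_jaw and cast below 15 N), for 0.04 s.
4. the jaw holds the cast with more than 35 N, the short arm still in the socket (horizontal distance between key_short_end and socket below 0.004 m and z of key_short_end in the frame of clamp below 0.036 m and angle between the x axis of key and the z axis of clamp, either way round below 0.3 rad and contact force between clamp_jaw and cast above 35 N), for 0.2 s.
At the end, for the whole second after the job is handed in: The jaw presses on the cast with 35 to 140 N, the cast stands flat on the base plate (within 2.5 mm and 0.06 rad), and the key is left at rest with its short arm at least 16 mm deep in the bolt's socket (within 4 mm of its axis, the short arm within 0.3 rad of vertical) (all of step 4 and contact force between clamp_jaw and cast below 140 N and z of cast in the frame of clamp below 0.0165 m and angle between cast's own z axis and vertical below 0.06 rad and linear speed of key below 0.02 m/s); the robot touches nothing.
It fails at once if the jaw presses on the plaster with more than 140 N (it cracks) (contact force between clamp_jaw and cast above 140 N).
It fails at once if the fingers press on the cast with more than 8 N (contact force between the fingers and cast above 8 N).
It fails at once if the key is dropped (its bend comes below 50 mm) (height (world z) of key below 0.05 m).
It fails at once if one of the five bystanders is moved by more than 30 mm (distance of any of tweezers, carver, powder_jar, brush, shades from where it was at the start of the episode above 0.03 m).
It also fails if it takes over 67 s, if anything falls off the work surface, if the arm or the gripper's body presses on something with over 40 N, if the wrist force passes 120 N, or if a joint passes its speed limit or range.

## Robot

A 6-joint arm with a two-finger parallel gripper is mounted at the origin on a cart in front of the work surface, level with it; the furniture and walls round the work are solid. World frame = base frame: x ahead of the robot, y to its left, z up, the work surface at z = 0. Lengths are in m, angles in rad, forces in N, time in s.
With the tool pointing down it reaches from about 0.35 to 0.975 m from the base axis. Payload 4.9 kg.
Tool frame: the origin (TCP) lies on the centre line of the jaws, within the pads' length; the fingertips stand 14 mm ahead of it and the grasp point (between the pads) lies 5 mm behind it (arm.finger_overhang is the distance from the TCP to the fingertips, in m); z points along the fingers, y is the line along which they close (so a half turn about z gives the same grasp; the last joint's range is limited). The gripper opens to 85 mm and grips with 20 to 120 N. Pads are 22 mm wide; open, the fingers measure 114 mm over their backs; the gripper's body (76 mm by 85 mm) begins 54 mm behind the grasp point. The pads swing forward as they close: fully open they stand 13 mm farther back than shut.
Start: joints at [1.052, 0.053, 1.613, -0, 1.476, -0.119], TCP at [0.243, 0.576, 0.245] pointing down, gripper open.
Joint ranges: [-3.01, 3.01], [-1.01, 2.22], [0.06, 2.58], [-1.02, 4.17], [0.09, 2.62], [-3.14, 3.14]. Speed limits (rad/s): [2.57, 2.57, 3.14, 3.14, 3.14, 3.14].

## Interface

Orientations are given as a unit quaternion [w, x, y, z].
In Python, from rig import sensors, vision, arm gives the robot as it stands.
- The arm moves only by the tool move_arm, never from a script. Its argument "rows" is a list of rows, each a list of 7 numbers: the shift along the tool's x, y, z in units of 40 mm (1.0 is 40 mm), then the turn, a rotation vector about the tool's x, y, z in units of 5 degrees (1.0 is 5 degrees), then the finger opening in mm, from 0 to 85.4. In form: [[x, y, z, ax, ay, az, fingers], ...]. A call has 1 to 8 rows; each row shifts and turns the commanded pose from where the row before left it, along the tool's axes as they then stand; what a row does not reach is not made up. A row lasts 1/12 s, in which the tool goes at most 41.7 mm and 7.16 degrees, less where a joint would pass 70% of its speed; a pose out of reach is approached as far as the arm can. A call is refused whole if a number of a shift passes 1 or a number of a turn 1, either way. A call with a gripper value outside its range is refused whole. The fingers move at their own pace and stop on an object; the grip force is fixed at half the most. Time passes only in rows, so rows that do not move let the fingers close. It gives the time, the measured TCP pose, the force, the opening and the grip force at its end, in the units of the state.
- sensors.state(): the state, without advancing time (a new reading comes with each control period).
- vision.grab_frame(name): name is "scene" or "top" or "wrist"; returns a dict with "color" (480x640x3 uint8, red, green, blue), "intrinsics" (3x3 intrinsics, pixels), "dist_coeffs" ([k1, k2, p1, p2, k3] as OpenCV has them; the pictures are not rectified), "camera_from_world" (4x4, takes a point from world to camera coordinates); the wrist camera has in their place "hand_eye" (4x4, takes a point from camera to tool coordinates, whose origin is the TCP and whose axes are the flange's). Camera axes: x right, y down, z forward; pixel columns grow to the right and rows downward; lengths in m; the calibration is good to about 2 mm. A picture is of the moment at which its call begins: read the wrist's pose just before it. There is no depth.
- arm.hand_in(): hands the job in; it is judged then, once.
The state is a dict: "time": time; "joint_pos": joint angles; "qvel": joint speeds; "joint_torque": joint torques, N m; "tool_pos": TCP position; "tool_rot": TCP orientation; "contact_force": force on the tool from outside, world axes, zero at the start; "moment": the same for the moment, N m; "finger_gap": opening from 0.0 (shut) to 1.0 (fully open); "finger_force": force on a finger pad.
Only numpy, scipy, OpenCV 4.12 (cv2) and the standard library are available. Lean on these libraries where they do the work, as an engineer would, in place of code of your own. Each camera call takes 0.05 s, during which the arm holds its last target. There are 200 camera calls.

## Working session

There is one attempt and no reset: what is moved stays moved. The work goes in short steps, Python scripts to look and compute and a tool call to move; the robot and the scene stay as the last step left them, time stands still between calls to the robot, and variables do not carry over. Pictures are saved under pics/ and viewed, at most 10 in all, crops included, and the job is handed in when it is done.

Besides the shell and the picture viewer there is one more tool, called after ">>>" by a JSON object that holds its "api" and its "payload". move_arm: Moves the arm, as the interface text tells. Its arguments: {"type":"object","properties":{"rows":{"type":"array"}},"required":["rows"]}

```bash
mkdir -p pics; ls
cat > h.py <<'E'
import numpy as np, cv2
from scipy.spatial.transform import Rotation as R
from rig import sensors, vision, arm
def pose():
    s=sensors.state(); q=s["tool_rot"]; return np.array(s["tool_pos"]),R.from_quat([q[1],q[2],q[3],q[0]])
def grab(name,fn=None):
    p,r=pose(); f=vision.grab_frame(name)
    if "hand_eye" in f:
        T=np.eye(4);T[:3,:3]=r.as_matrix();T[:3,3]=p
        f["cfw"]=np.linalg.inv(T@np.array(f["hand_eye"]))
    else: f["cfw"]=np.array(f["camera_from_world"])
    if fn:
        cv2.imwrite("pics/"+fn+".png",f["color"][:,:,::-1])
        np.savez("pics/"+fn+".npz",color=f["color"],K=f["intrinsics"],d=f["dist_coeffs"],cfw=f["cfw"])
    return f
def load(fn):
    z=np.load("pics/"+fn+".npz"); return dict(color=z["color"],intrinsics=z["K"],dist_coeffs=z["d"],cfw=z["cfw"])
def ray(f,uv):
    n=cv2.undistortPoints(np.array(uv,float).reshape(-1,1,2),np.array(f["intrinsics"],float),np.array(f["dist_coeffs"],float)).reshape(-1,2)
    d=np.c_[n,np.ones(len(n))]@f["cfw"][:3,:3]; o=-f["cfw"][:3,:3].T@f["cfw"][:3,3]; return o,d
def on(f,uv,z):
    o,d=ray(f,uv); return o+d*((z-o[2])/d[:,2])[:,None]
def proj(f,P):
    rv=cv2.Rodrigues(f["cfw"][:3,:3])[0]
    return cv2.projectPoints(np.array(P,float).reshape(-1,1,3),rv,f["cfw"][:3,3],np.array(f["intrinsics"],float),np.array(f["dist_coeffs"],float))[0].reshape(-1,2)
E
python3 - <<'E'
from h import *
for n in["scene","top"]:
    f=grab(n,n+"0"); print(n,np.linalg.inv(f["cfw"]).round(3).tolist())
s=sensors.state();print(s)
E
```

```text
pics
scene [[-0.687, -0.353, 0.636, -0.314], [-0.727, 0.315, -0.61, 1.056], [0.015, -0.881, -0.473, 0.812], [0.0, 0.0, 0.0, 1.0]]
top [[-0.01, -0.994, 0.111, 0.487], [-1.0, 0.012, 0.017, 0.161], [-0.018, -0.111, -0.994, 1.106], [0.0, 0.0, 0.0, 1.0]]
{'time': 0.1, 'joint_pos': array([ 1.05198346e+00,  5.33223883e-02,  1.61414471e+00,  2.38569128e-05,
        1.47597835e+00, -1.18996047e-01]), 'qvel': array([ 0.00066059,  0.00141913, -0.0031262 ,  0.0022562 , -0.0014788 ,
        0.00253703]), 'joint_torque': array([ 2.54681318e-04, -3.94897664e+01, -3.71366215e+01, -1.13506160e-04,
        3.71366812e-03, -1.67759617e-05]), 'tool_pos': array([0.24300983, 0.57525127, 0.24417352]), 'tool_rot': array([-3.01724256e-04,  1.98580596e-01,  9.80084123e-01, -8.75962275e-04]), 'contact_force': array([-0.04698699, -0.25165556,  0.28531275]), 'moment': array([-0.00989352, -0.01740127, -0.02253469]), 'finger_force': 0.0, 'finger_gap': 1.0026467400049737}
```

View pics/top0.png

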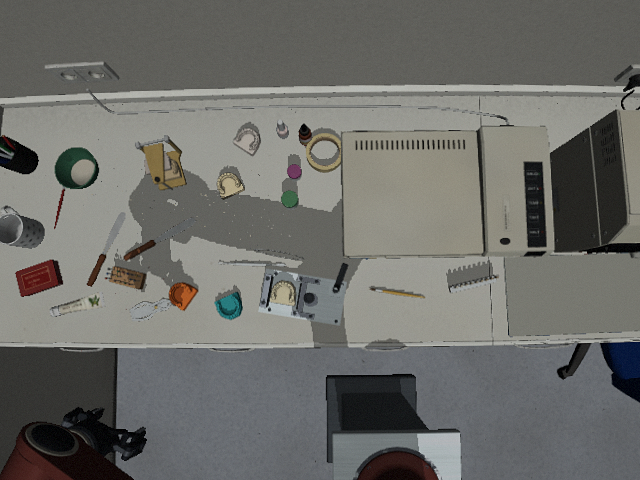

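View pics/scene0.png

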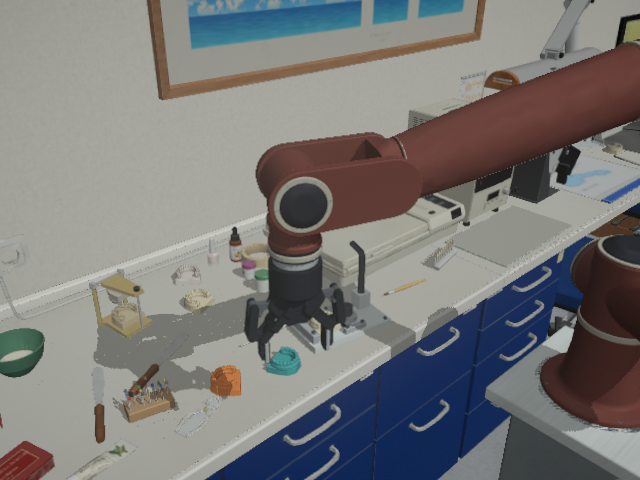

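The top view shows the clamp at about (303,293), with the key in its boss at (341,275). The cream cast is in the clamp at (285,292). The look-alikes are orange at (182,295), turquoise at (229,304), and cream ones at (230,183) and (247,138). The one inside the clamp fits. In the scene view the clamp and key are at (355,290). I'll check this in an enlarged crop.

Run:
```python
from h import *
a=load("top0");b=load("scene0")
c=cv2.resize(a["color"][240:340,210:370],None,fx=5,fy=5,interpolation=cv2.INTER_CUBIC)
cv2.imwrite("pics/crop.png",c[:,:,::-1])
print(on(a,[[303,293],[310,298],[341,275]],0.05).round(3))
```

```text
[[0.497 0.225 0.05 ]
 [0.485 0.208 0.05 ]
 [0.539 0.132 0.05 ]]
```

View pics/crop.png

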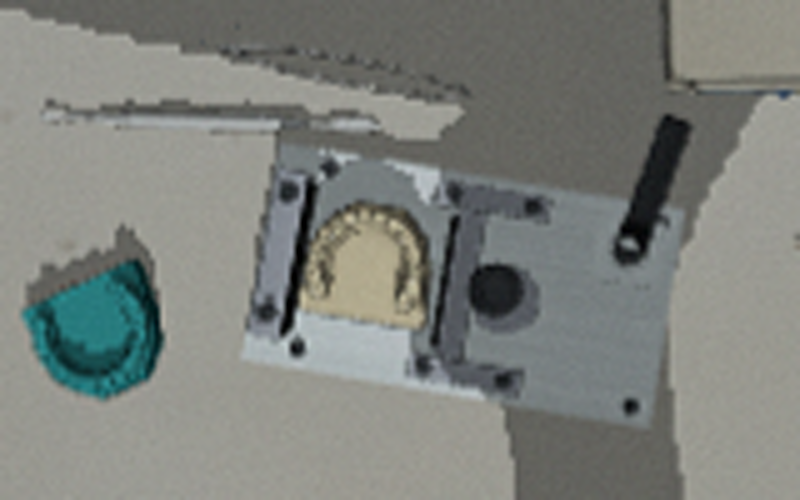

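The crop confirms it: the cream cast sits between the jaws, the bolt head is at crop (497,290), and the key's bend is at (630,243) with its short arm pointing away to (680,125). Next is a wrist view from above the clamp.

>>> {"api": "move_arm", "payload": {"rows": [[-0.77,-0.53,-0.25,0,0,0,85],[-0.77,-0.53,-0.25,0,0,0,85],[-0.77,-0.53,-0.25,0,0,0,85],[-0.77,-0.53,-0.25,0,0,0,85],[-0.77,-0.53,-0.25,0,0,0,85],[-0.77,-0.53,-0.25,0,0,0,85]]}}

```text
time: 0.6
tool_pos: [0.3643, 0.3849, 0.3052]
tool_rot: [-0.0, 0.198, 0.98, -0.0]
contact_force: [1.3, 0.1, 0.4]
finger_gap: 0.991
finger_force: 0.0
```

>>> {"api": "move_arm", "payload": {"rows": [[-0.77,-0.53,-0.25,0,0,0,85],[-0.77,-0.53,-0.25,0,0,0,85],[-0.77,-0.53,-0.25,0,0,0,85],[-0.77,-0.53,-0.25,0,0,0,85],[0,0,0,0,0,0,85]]}}

```text
time: 1.02
tool_pos: [0.4476, 0.2562, 0.3473]
tool_rot: [0.002, 0.202, 0.979, -0.0]
contact_force: [0.5, 0.4, 0.0]
finger_gap: 1.0
finger_force: 0.0
```

Run:
```python
from h import *
f=grab("wrist","w1"); g=grab("top","top1"); grab("scene","scene1")
s=sensors.state();print(s["tool_pos"],s["tool_rot"],s["joint_pos"].round(4))
print(np.array(f["hand_eye"]).round(3),np.array(f["intrinsics"]).round(1))
```

```text
[0.44427089 0.26048149 0.3447385 ] [-5.55689878e-04  1.98994918e-01  9.80000364e-01  3.19930419e-06] [ 3.8540e-01 -2.5160e-01  1.7328e+00  6.0000e-04  1.6613e+00 -7.8470e-01]
[[-0.    -0.955 -0.295  0.075]
 [ 1.    -0.     0.001 -0.   ]
 [-0.001 -0.295  0.955 -0.129]
 [ 0.     0.     0.     1.   ]] [[387.5   0.  319.7]
 [  0.  387.5 236.2]
 [  0.    0.    1. ]]
```

View pics/w1.png

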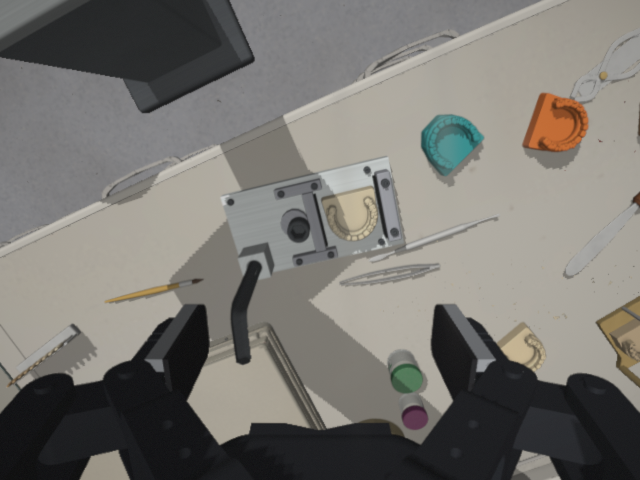

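The wrist view shows the bolt head at (298,224), the key bend at (255,268) and the short end at (243,358). The jar lids are at (405,378) and the plate corners at about (223,195), (389,156) and (403,243). The bolt hex needs a closer look.

Run:
```python
from h import *
f=load("w1"); print(on(f,[[298,223]],.052).round(4)); print(on(f,[[223,195],[389,156],[403,243],[243,278]],.014).round(4));print(on(f,[[255,268],[243,358]],.152).round(4))
p,r=pose();print(r.inv().apply([on(f,[[298,223]],.052)[0]-p]).round(4))
```

```text
[[0.4761 0.2177 0.052 ]]
[[0.4167 0.1426 0.014 ]
 [0.4527 0.3434 0.014 ]
 [0.561  0.3222 0.014 ]
 [0.5239 0.1159 0.014 ]]
[[0.4758 0.1811 0.152 ]
 [0.5561 0.1282 0.152 ]]
[[-0.0463 -0.0269  0.2927]]
```

Run:
```python
from h import *
f=load("w1"); print(on(f,[[238,303],[243,358]],.152).round(4),on(f,[[255,268]],.052).round(4))
print(proj(f,[[.495,.152,.052],[.495,.152,.152]]))
p,r=pose();print((r.inv().apply([.476,.212,.19]-p)/.04).round(2))
```

```text
[[0.5009 0.151  0.152 ]
 [0.5561 0.1282 0.152 ]] [[0.506  0.1487 0.052 ]]
[[253.38548517 258.88354965]
 [235.99993394 297.30728987]]
[-1.21 -0.81  3.87]
```

>>> {"api": "move_arm", "payload": {"rows": [[-0.3,-0.2,0.9,0,0,0,85],[-0.3,-0.2,0.9,0,0,0,85],[-0.3,-0.2,0.9,0,0,0,85],[-0.3,-0.2,0.9,0,0,0,85],[0,0,0,0,0,0,85],[0,0,0,0,0,0,85]]}}

```text
time: 1.67
tool_pos: [0.4738, 0.2129, 0.1982]
tool_rot: [-0.003, 0.198, 0.98, -0.001]
contact_force: [0.6, -0.1, 1.5]
finger_gap: 0.996
finger_force: 0.0
```

Run:
```python
from h import *
f=grab("wrist","w2")
s=sensors.state();print(s["tool_pos"],s["tool_rot"],s["joint_pos"].round(4))
u=proj(f,[[.478,.216,.052]])[0];print(u)
x,y=u.astype(int)
c=f["color"][y-35:y+35,x-40:x+40].astype(float)
c=np.clip((np.clip(c/130,0,1)**.5)*255,0,255).astype(np.uint8)
c=cv2.resize(c,None,fx=7,fy=7,interpolation=cv2.INTER_CUBIC)
g=cv2.resize(f["color"],(400,300)); o=np.zeros((490,960,3),np.uint8);o[:490,:560]=c;o[:300,560:]=g
cv2.imwrite("pics/c2.png",cv2.resize(o[:,:,::-1],(800,408)))
```

```text
[0.47541728 0.21357342 0.20119873] [-7.40060465e-04  1.97817021e-01  9.80238683e-01 -6.00166196e-05] [ 2.7910e-01 -1.6630e-01  1.8974e+00  6.0000e-04  1.4119e+00 -8.9360e-01]
[326.21512211 228.30966816]
```

View pics/c2.png

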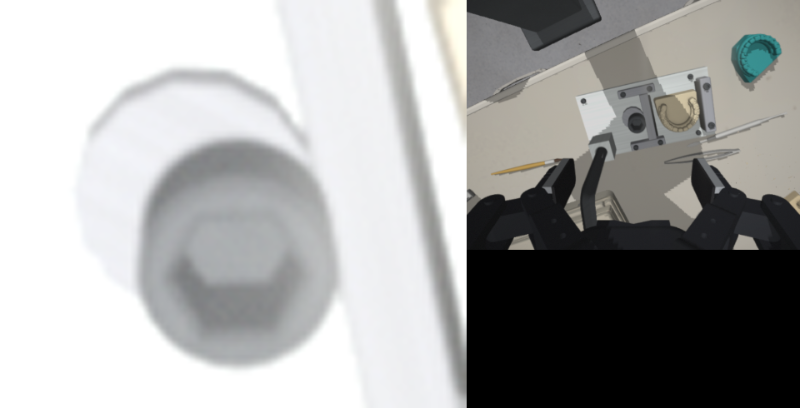

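The hexagon is visible. The mouth centre is at about crop (239,269), with the bottom flat from (203,328) to (275,328) and the side corners at (169,266) and (308,264).

Run:
```python
from h import *
f=load("w2"); k=800/960*7
pts=np.array([[203,328],[275,328],[308,264],[272,212],[205,213],[169,266],[239,268]])/k+[286,193]
P=on(f,pts,.052)[:,:2]; print(P.round(4), P[:6].mean(0))
for i in range(6):
    d=P[(i+1)%6]-P[i]; print(np.degrees(np.arctan2(d[1],d[0]))%60, np.hypot(*d)*1000)
c=f["color"].copy()
# key, plate crops
a=cv2.resize(c[180:350,190:450],(780,510),interpolation=cv2.INTER_CUBIC); cv2.imwrite("pics/c3.png",np.clip(a[:,:,::-1].astype(float)*1.6,0,255))
```

```text
[[0.4915 0.206 ]
 [0.4951 0.2145]
 [0.4887 0.2217]
 [0.4806 0.2201]
 [0.4774 0.2122]
 [0.4821 0.2052]
 [0.4858 0.2134]] [0.48588282 0.21328668]
7.1954647208739715 9.254117716856502
11.594156746904872 9.545071172017707
11.218979650877316 8.308207887372689
8.081433949920836 8.479109083849464
4.042308500721354 8.386281886060045
4.652711343618483 9.400598498428437[ WARN:0@0.503] global loadsave.cpp:1063 imwrite_ Unsupported depth image for selected encoder is fallbacked to CV_8U.
```

View pics/c3.png

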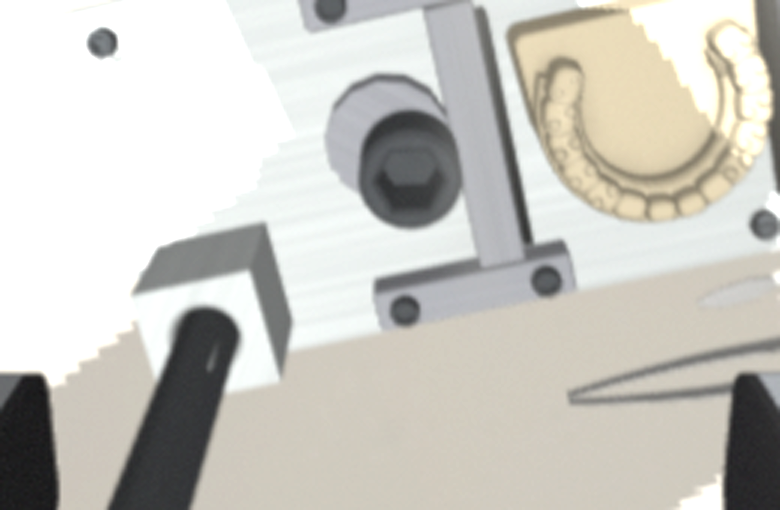

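Run:
```python
from h import *
f=load("w2"); print(on(f,[[258.3,290]],.052).round(4))
P=np.array([.486,.2133]);a=np.radians(-10.2);print(P+np.array([[np.cos(a),-np.sin(a)],[np.sin(a),np.cos(a)]])@[.03,-.061])
```

```text
[[0.5035 0.1483 0.052 ]]
[0.5047237  0.14795153]
```

>>> {"api": "move_arm", "payload": {"rows": [[0.2,-0.4,-0.1,0,0,0,85],[0.2,-0.4,-0.1,0,-0.5,0,85],[0.2,-0.4,-0.1,0,-1,0,85],[0,0,0,0,-1,0,85],[0,0,0,0,-1,0,85],[0,0,0,0,-1,0,85],[0,0,0,0,-1,0,85],[0,0,0,0,-1,0,85]]}}

```text
time: 2.38
tool_pos: [0.4362, 0.1796, 0.218]
tool_rot: [0.279, 0.19, 0.94, -0.053]
contact_force: [-0.4, 0.4, -1.0]
finger_gap: 0.99
finger_force: 0.0
```

Run:
```python
from h import *
s=sensors.state();p,r=pose();print(p,r.as_matrix().round(3),s["joint_pos"].round(3),r.inv().apply(np.array([.5045,.1485,.09])-p).round(4))
```

```text
[0.43624676 0.17960103 0.21800352] [[-0.772  0.387  0.504]
 [ 0.328  0.922 -0.206]
 [-0.545  0.007 -0.839]] [ 0.464 -0.543  2.225 -0.476  1.105 -0.567] [ 0.0068 -0.0031  0.1482]
```

>>> {"api": "move_arm", "payload": {"rows": [[0,0,0,0,-1,0,85],[0,0,0,0,-1,0,85],[0,0,0,0,-1,0,85],[0,0,0,0,-0.5,0,85],[0,0,0,0,0,0,85]]}}

```text
time: 2.8
tool_pos: [0.4344, 0.1796, 0.2144]
tool_rot: [0.415, 0.179, 0.888, -0.082]
contact_force: [-0.4, -0.0, -0.2]
finger_gap: 0.997
finger_force: 0.0
```

```bash
cat > st.py <<'E'
from h import *
import sys
s=sensors.state();p,r=pose();print(p.round(4),r.as_matrix().round(3).tolist(),s["joint_pos"].round(3),s["contact_force"].round(1),s["moment"].round(2))
if len(sys.argv)>1: print("units",(r.inv().apply(np.array(eval(sys.argv[1]))-p)/.04).round(2))
E
python3 st.py "[.5043,.1483,.09]"
```

```text
[0.4344 0.1796 0.2144] [[-0.591, 0.386, 0.708], [0.25, 0.922, -0.294], [-0.767, 0.003, -0.642]] [ 0.598 -0.573  2.338 -0.864  1.006 -0.231] [-0.4 -0.  -0.2] [0.12 0.36 0.04]
units [ 1.16 -0.06  3.46]
```

>>> {"api": "move_arm", "payload": {"rows": [[0.58,-0.03,0,0,0,0,85],[0.58,-0.03,0.3,0,0,0,85],[0,0,0.9,0,0,0,85],[0,0,0.9,0,0,0,85],[0,0,0.9,0,0,0,85],[0,0,0.4,0,0,0,85],[0,0,0,0,0,0,85]]}}

```text
time: 3.38
tool_pos: [0.5031, 0.1436, 0.1011]
tool_rot: [0.405, 0.182, 0.892, -0.081]
contact_force: [0.6, 0.4, 0.3]
finger_gap: 0.995
finger_force: 0.0
```

```bash
python3 st.py "[.5043,.1483,.09]"
python3 - <<'E'
from h import *
f=grab("wrist"); g=grab("scene")
a=cv2.resize(f["color"],(400,300)); b=cv2.resize(g["color"][200:380,240:480],(400,300))
cv2.imwrite("pics/c4.png",np.hstack([a,b])[:,:,::-1])
E
```

```text
[0.5031 0.1436 0.1011] [[-0.606, 0.39, 0.694], [0.259, 0.921, -0.291], [-0.752, 0.003, -0.659]] [ 0.414 -0.262  2.327 -1.022  0.694 -0.061] [0.6 0.4 0.3] [0.1  0.31 0.03]
units [0.22 0.12 0.17]
```

View pics/c4.png

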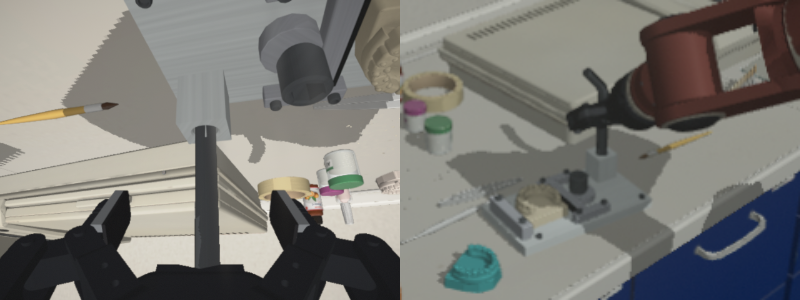

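The key's long arm stands between the pads (wrist view at (205,200)), clear of the boss. Nudging forward and closing.

>>> {"api": "move_arm", "payload": {"rows": [[0.05,0.12,0.25,0,0,0,85],[0,0,0,0,0,0,40],[0,0,0,0,0,0,10],[0,0,0,0,0,0,8],[0,0,0,0,0,0,8],[0,0,0,0,0,0,8],[0,0,0,0,0,0,8],[0,0,0,0,0,0,8]]}}

```text
time: 4.15
tool_pos: [0.5075, 0.1457, 0.0955]
tool_rot: [0.402, 0.18, 0.894, -0.079]
contact_force: [-1.5, -0.2, 2.6]
finger_gap: 0.152
finger_force: 59.6
```

```bash
python3 st.py "[.5043,.1483,.09]"
```

```text
[0.5075 0.1457 0.0955] [[-0.612, 0.386, 0.69], [0.259, 0.922, -0.287], [-0.747, 0.003, -0.664]] [ 0.41  -0.237  2.317 -1.024  0.682 -0.058] [-1.5 -0.2  2.6] [ 0.14  0.37 -0.03]
units [0.17 0.03 0.02]
```

>>> {"api": "move_arm", "payload": {"rows": [[-0.2,0,-0.18,0,0,0,8],[-0.37,0,-0.33,0,0,0,8],[-0.37,0,-0.33,0,0,0,8],[-0.37,0,-0.33,0,0,0,8],[-0.37,0,-0.33,0,0,0,8],[-0.37,0,-0.33,0,0,0,8],[-0.37,0,-0.33,0,0,0,8],[0,0,0,0,0,0,8]]}}

```text
time: 4.82
tool_pos: [0.5086, 0.1459, 0.2295]
tool_rot: [0.404, 0.181, 0.893, -0.078]
contact_force: [1.0, 0.0, -1.4]
finger_gap: 0.147
finger_force: 59.3
```

```bash
python3 st.py
```

```text
[0.5086 0.1459 0.2295] [[-0.608, 0.386, 0.694], [0.261, 0.922, -0.285], [-0.75, 0.007, -0.661]] [ 0.409 -0.472  2.239 -0.778  0.874 -0.4  ] [ 1.   0.  -1.4] [0.23 0.57 0.05]
```

>>> {"api": "move_arm", "payload": {"rows": [[0,0,0,0,1,0,8],[0,0,0,0,1,0,8],[0,0,0,0,1,0,8],[0,0,0,0,1,0,8],[0,0,0,0,1,0,8],[0,0,0,0,1,0,8],[0,0,0,0,1,0,8],[0,0,0,0,1,0,8]]}}

```text
time: 5.48
tool_pos: [0.5064, 0.145, 0.2229]
tool_rot: [0.068, 0.197, 0.978, -0.013]
contact_force: [0.5, -0.3, -2.4]
finger_gap: 0.15
finger_force: 59.2
```

>>> {"api": "move_arm", "payload": {"rows": [[0,0,0,0,1,0,8],[0,0,0,0,1,0,8],[0,0,0,0,1,0,8],[0,0,0,0,1,0,8],[0,0,0,0,1,0,8],[0,0,0,0,1,0,8],[0,0,0,0,1,0,8],[0,0,0,0,1,0,8]]}}

```text
time: 6.15
tool_pos: [0.507, 0.1448, 0.2229]
tool_rot: [-0.27, 0.19, 0.942, 0.055]
contact_force: [1.3, 1.3, -2.8]
finger_gap: 0.153
finger_force: 59.2
```

>>> {"api": "move_arm", "payload": {"rows": [[0,0,0,0,1,0,8],[0,0,0,0,1,0,8],[0,0,0,0,0,0,8],[0,0,0,0,0,0,8]]}}

```text
time: 6.48
tool_pos: [0.5069, 0.1448, 0.2219]
tool_rot: [-0.35, 0.185, 0.916, 0.07]
contact_force: [0.0, 0.3, -2.6]
finger_gap: 0.15
finger_force: 59.2
```

```bash
python3 st.py
```

```text
[0.5069 0.1448 0.2219] [[-0.687, 0.388, -0.614], [0.289, 0.922, 0.258], [0.666, -0.0, -0.746]] [ 0.003  0.233  1.569  0.291  2.011 -1.137] [ 0.   0.3 -2.6] [-0.2  -0.54  0.01]
```

>>> {"api": "move_arm", "payload": {"rows": [[0,0,0,-0.78,0,0.88,8],[0,0,0,-0.78,0,0.88,8],[0,0,0,-0.78,0,0.88,8],[0,0,0,-0.78,0,0.88,8],[0,0,0,-0.78,0,0.88,8],[0,0,0,0,0,0,8],[0,0,0,0,0,0,8]]}}

```text
time: 7.07
tool_pos: [0.5065, 0.1451, 0.2251]
tool_rot: [-0.319, 0.41, 0.84, 0.157]
contact_force: [0.1, 0.2, -2.2]
finger_gap: 0.15
finger_force: 59.3
```

```bash
cat > kp.py <<'E'
from h import *
SE=np.array([-.0767,0,.0016]); KO=np.array([-.0396,0,-.0402])
B=np.array([.486,.2133,.052])
if __name__=="__main__":
    import sys
    s=sensors.state();p,r=pose();e=p+r.apply(SE);o=p+r.apply(KO);x=(e-o)/.056
    l=o-(p+r.apply([0,0,-.005])); ly=r.apply([0,1,0])
    print("tcp",p.round(4),"end",e.round(4),"sa",x.round(3),"flat normal yaw",np.degrees(np.arctan2(ly[1],ly[0])).round(2),"force",s["contact_force"].round(1),"mom",s["moment"].round(2))
    z=float(sys.argv[1]); print("units",(r.inv().apply(np.r_[B[:2],z]-e)/.04).round(3),"worldup unit",r.inv().apply([0,0,1]).round(3))
    print(s["joint_pos"].round(2))
E
python3 kp.py .075
```

```text
tcp [0.5065 0.1451 0.2251] end [0.5412 0.1008 0.173 ] sa [ 0.001  0.001 -0.998] flat normal yaw 37.96 force [ 0.1  0.2 -2.2] mom [-0.49 -0.37 -0.03]
units [0.666 0.637 3.869] worldup unit [ 0.664  0.002 -0.748]
[-0.11  0.1   1.72  0.52  1.85 -0.77]
```

>>> {"api": "move_arm", "payload": {"rows": [[0.11,0.106,0.645,0,0,0,8],[0.11,0.106,0.645,0,0,0,8],[0.11,0.106,0.645,0,0,0,8],[0.11,0.106,0.645,0,0,0,8],[0.11,0.106,0.645,0,0,0,8],[0.11,0.106,0.645,0,0,0,8],[0,0,0,0,0,0,8],[0,0,0,0,0,0,8]]}}

```text
time: 7.73
tool_pos: [0.4506, 0.2588, 0.1259]
tool_rot: [-0.321, 0.409, 0.84, 0.156]
contact_force: [-0.3, 0.4, -1.6]
finger_gap: 0.151
finger_force: 59.3
```

```bash
python3 kp.py .075
python3 - <<'E'
from h import *
from kp import *
p,r=pose()
E=p+r.apply(SE);O=p+r.apply(KO)
o=[]
for n in["scene","top","wrist"]:
    f=grab(n,n+"5"); q=proj(f,[E,O,B]); print(n,q.round(1).tolist())
    x,y=q[0].astype(int); x=np.clip(x,40,600);y=np.clip(y,30,445)
    c=f["color"][y-30:y+30,x-40:x+40]; o.append(cv2.resize(np.clip(c*1.0*1.5,0,255).astype(np.uint8),(400,300),interpolation=cv2.INTER_CUBIC)); print(x-40,y-30)
f=load("wrist5");o.append(cv2.resize(f["color"],(400,300)))
cv2.imwrite("pics/c5.png",np.vstack([np.hstack(o[:2]),np.hstack(o[2:])])[:,:,::-1])
E
```

```text
tcp [0.4506 0.2588 0.1259] end [0.4852 0.2146 0.0736] sa [-0.002  0.002 -0.998] flat normal yaw 38.14 force [-0.3  0.4 -1.6] mom [-0.5  -0.39 -0.07]
units [-0.006 -0.006 -0.051] worldup unit [ 0.666 -0.001 -0.746]
[ 0.08  0.12  1.87  0.59  1.6  -0.71]
scene [[346.0, 297.1], [346.8, 275.6], [345.9, 304.9]]
306 267
top [[306.7, 297.8], [305.5, 297.8], [307.7, 297.4]]
266 267
wrist [[316.7, 470.7], [316.2, 495.7], [316.4, 468.1]]
276 415
```

View pics/c5.png

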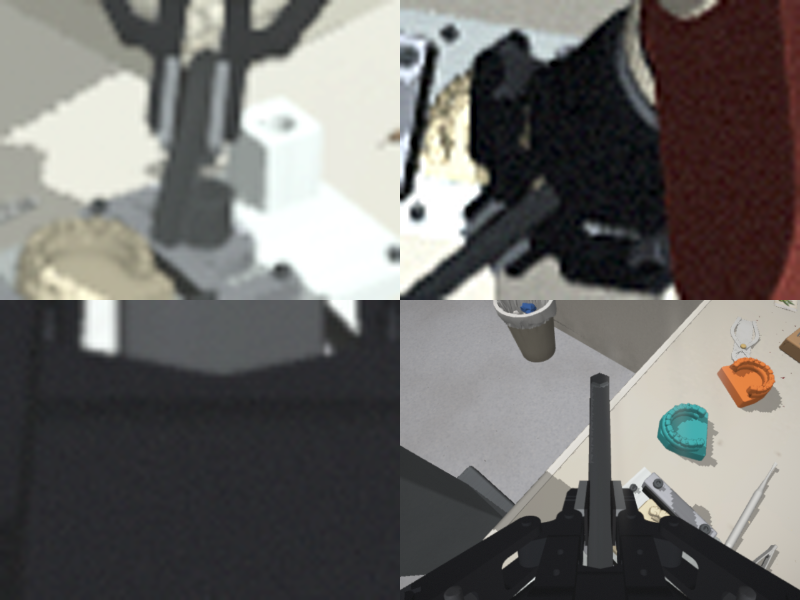

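Scene crop: the long arm points at the camera, with the bolt head just behind it at (207,210). In the wrist view the long end is at about (320,120). I'll compare that with the predicted key geometry.

Run:
```python
from h import *
from kp import *
f=load("wrist5"); p,r=pose()
L=np.array([0,0,-.005])+.097*np.array([.747,0,.664])
print("wrist pred long end",proj(f,[p+r.apply(L)]), "scene",proj(load("scene5"),[p+r.apply(L)]))
for n in["wrist5","scene5"]:
    g=cv2.cvtColor(load(n)["color"],cv2.COLOR_RGB2GRAY)
    if n=="wrist5":
        for y in range(110,260,15):
            w=g[y,260:380]; d=np.where(w<75)[0]; print(y,(d.min()+260,d.max()+260) if len(d) else None)
```

```text
wrist pred long end [[320.1451172  123.89450614]] scene [[337.55784976 311.76744607]]
110 None
125 (np.int64(305), np.int64(332))
140 (np.int64(305), np.int64(330))
155 (np.int64(305), np.int64(331))
170 (np.int64(304), np.int64(332))
185 (np.int64(304), np.int64(332))
200 (np.int64(304), np.int64(334))
215 (np.int64(303), np.int64(334))
230 (np.int64(303), np.int64(335))
245 (np.int64(303), np.int64(335))
```

>>> {"api": "move_arm", "payload": {"rows": [[-0.09,-0.005,0.05,0,0,0,8],[-0.1,0,0.11,0,0,0,8],[-0.1,0,0.11,0,0,0,8],[-0.03,0,0.035,0,0,0,8],[0,0,0,0,0,0,8]]}}

```text
time: 8.3
tool_pos: [0.4523, 0.2563, 0.1083]
tool_rot: [-0.32, 0.411, 0.839, 0.157]
contact_force: [-0.8, -0.0, -1.7]
finger_gap: 0.149
finger_force: 59.4
```

```bash
python3 kp.py .052
```

```text
tcp [0.4523 0.2563 0.1083] end [0.4867 0.2119 0.056 ] sa [-0.002  0.002 -0.998] flat normal yaw 37.84 force [-0.8 -0.  -1.7] mom [-0.5  -0.31 -0.02]
units [-0.038  0.007  0.099] worldup unit [ 0.666 -0.    -0.746]
[ 0.08  0.15  1.88  0.59  1.57 -0.72]
```

>>> {"api": "move_arm", "payload": {"rows": [[-0.03,0,0.035,0,0,0,8],[-0.03,0,0.035,0,0,0,8],[-0.03,0,0.035,0,0,0,8],[0,0,0,0,0,0,8]]}}

```text
time: 8.63
tool_pos: [0.4528, 0.2571, 0.1049]
tool_rot: [-0.32, 0.41, 0.839, 0.157]
contact_force: [-2.7, 0.3, 3.7]
finger_gap: 0.141
finger_force: 60.1
```

```bash
python3 kp.py .052
```

```text
tcp [0.4528 0.2571 0.1049] end [0.4873 0.2129 0.0526] sa [-0.001  0.004 -0.998] flat normal yaw 37.91 force [-2.7  0.3  3.7] mom [-0.25  0.29  0.12]
units [ 0.012 -0.02   0.031] worldup unit [ 0.667  0.002 -0.745]
[ 0.08  0.15  1.88  0.59  1.57 -0.73]
```

>>> {"api": "move_arm", "payload": {"rows": [[0.009,-0.015,0.008,0,0,0,8],[0.009,-0.015,0.008,0,0,0,8],[0,0,0,0,0,0,8],[0,0,0,0,0,0,8]]}}

```text
time: 8.97
tool_pos: [0.451, 0.2564, 0.1031]
tool_rot: [-0.319, 0.411, 0.84, 0.157]
contact_force: [0.7, 0.3, -2.5]
finger_gap: 0.149
finger_force: 59.5
```

```bash
python3 kp.py .052
```

```text
tcp [0.451  0.2564 0.1031] end [0.4855 0.2121 0.0509] sa [-0.     0.001 -0.998] flat normal yaw 37.86 force [ 0.7  0.3 -2.5] mom [-0.61 -0.36  0.06]
units [ 0.03   0.029 -0.009] worldup unit [ 0.665  0.001 -0.747]
[ 0.08  0.15  1.88  0.59  1.56 -0.73]
```

Force is released and the end is entering at z=0.0509. Descending further.

>>> {"api": "move_arm", "payload": {"rows": [[-0.033,0,0.037,0,0,0,8],[-0.033,0,0.037,0,0,0,8],[-0.033,0,0.037,0,0,0,8],[0,0,0,0,0,0,8]]}}

```text
time: 9.3
tool_pos: [0.4509, 0.2564, 0.0969]
tool_rot: [-0.32, 0.411, 0.839, 0.156]
contact_force: [0.6, -3.6, -2.8]
finger_gap: 0.15
finger_force: 59.6
```

```bash
python3 kp.py .030
```

```text
tcp [0.4509 0.2564 0.0969] end [0.4854 0.212  0.0447] sa [-0.001  0.002 -0.998] flat normal yaw 37.86 force [ 0.6 -3.6 -2.8] mom [-0.96 -0.41  0.14]
units [-0.232  0.031  0.285] worldup unit [ 0.665  0.    -0.747]
[ 0.08  0.16  1.89  0.59  1.56 -0.74]
```

>>> {"api": "move_arm", "payload": {"rows": [[-0.041,-0.009,0.03,0,0,0,8],[-0.033,0,0.037,0,0,0,8],[-0.033,0,0.037,0,0,0,8],[-0.033,0,0.037,0,0,0,8],[0,0,0,0,0,0,8]]}}

```text
time: 9.72
tool_pos: [0.4509, 0.2562, 0.0893]
tool_rot: [-0.32, 0.41, 0.839, 0.157]
contact_force: [-0.3, -1.9, -1.9]
finger_gap: 0.15
finger_force: 59.4
```

```bash
python3 kp.py .030
```

```text
tcp [0.4509 0.2562 0.0893] end [0.4854 0.2119 0.037 ] sa [-0.001  0.002 -0.998] flat normal yaw 37.87 force [-0.3 -1.9 -1.9] mom [-0.75 -0.33  0.06]
units [-0.102  0.033  0.145] worldup unit [ 0.666  0.001 -0.746]
[ 0.08  0.17  1.89  0.59  1.55 -0.74]
```

>>> {"api": "move_arm", "payload": {"rows": [[-0.033,0,0.037,0,0,0,8],[-0.033,0,0.037,0,0,0,8],[-0.033,0,0.037,0,0,0,8],[-0.02,0,0.022,0,0,0,8],[0,0,0,0,0,0,8],[0,0,0,0,0,0,8]]}}

```text
time: 10.22
tool_pos: [0.4513, 0.2573, 0.0855]
tool_rot: [-0.321, 0.409, 0.839, 0.158]
contact_force: [-5.6, -0.3, 11.4]
finger_gap: 0.148
finger_force: 60.7
```

```bash
python3 kp.py .030
```

```text
tcp [0.4513 0.2573 0.0855] end [0.4858 0.2133 0.033 ] sa [-0.002  0.007 -0.998] flat normal yaw 37.95 force [-5.6 -0.3 11.4] mom [0.1  0.97 0.21]
units [-0.052  0.003  0.054] worldup unit [ 0.669  0.003 -0.743]
[ 0.08  0.18  1.89  0.59  1.54 -0.75]
```

Resistance at about 0.033, which is at or near the bottom. I'll relax and open so the key settles under its own weight.

>>> {"api": "move_arm", "payload": {"rows": [[0.04,0,-0.045,0,0,0,8],[0,0,0,0,0,0,8],[0,0,0,0,0,0,20],[0,0,0,0,0,0,30],[0,0,0,0,0,0,30]]}}

```text
time: 10.63
tool_pos: [0.4515, 0.2562, 0.0851]
tool_rot: [-0.319, 0.41, 0.839, 0.157]
contact_force: [-0.7, 0.9, 0.1]
finger_gap: 0.354
finger_force: 0.0
```

```bash
python3 kp.py .030;python3 - <<'E'
from h import *
from kp import *
p,r=pose()
f=grab("wrist","w6"); g=cv2.cvtColor(f["color"],cv2.COLOR_RGB2GRAY)
O=np.array([*B[:2],.086]);d=np.array([np.cos(np.radians(127.8)),np.sin(np.radians(127.8)),0])
print(proj(f,[O+.15*d+[0,0,-.025*i/2] for i in range(3)]).round(1))
s=grab("scene","s6");t=grab("top","t6")
print(proj(s,[O,O+.15*d,O+.15*d-[0,0,.025]]).round(1))
cs=cv2.resize(s["color"][265:340,295:395],(400,300),interpolation=cv2.INTER_CUBIC)
cv2.imwrite("pics/c6.png",np.hstack([cv2.resize(f["color"],(400,300)),np.clip(cs*1.4,0,255).astype(np.uint8)])[:,:,::-1])
E
```

```text
tcp [0.4515 0.2562 0.0851] end [0.4861 0.2119 0.0329] sa [ 0.     0.003 -0.998] flat normal yaw 37.84 force [-0.7  0.9  0.1] mom [-0.24 -0.15  0.04]
units [-0.027  0.02   0.073] worldup unit [ 0.665  0.002 -0.746]
[ 0.08  0.18  1.89  0.59  1.54 -0.75]
[[321.7 125.6]
 [321.5 142.3]
 [321.3 157.1]]
[[346.4 292.1]
 [337.5 331.1]
 [337.1 341.2]]
```

View pics/c6.png

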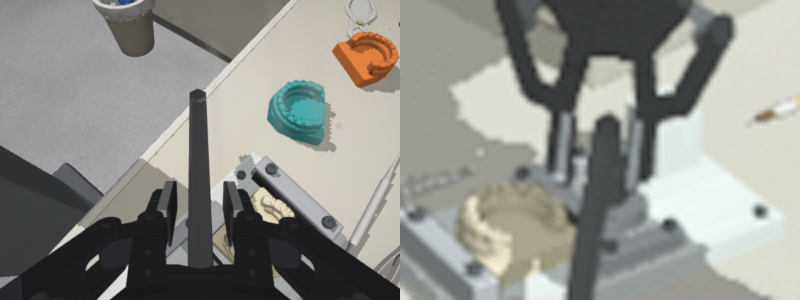

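The key sags at its outer end (wrist end at about (315,152)), so it sits in the socket. I'll upright the tool and move out along the long arm, fingers straddling it.

>>> {"api": "move_arm", "payload": {"rows": [[0,0,0,0,-1,0,30],[0,0,0,0,-1,0,30],[0,0,0,0,-1,0,30],[0,0,0,0,-1,0,30],[0,0,0,0,-1,0,30],[0,0,0,0,-1,0,30],[0,0,0,0,-1,0,30],[0,0,0,0,-1,0,30]]}}

```text
time: 11.45
tool_pos: [0.4516, 0.2563, 0.0859]
tool_rot: [-0.011, 0.439, 0.898, 0.007]
contact_force: [-0.1, 0.5, -0.3]
finger_gap: 0.351
finger_force: 0.0
```

>>> {"api": "move_arm", "payload": {"rows": [[0.4,0,0,0,0,0,30],[0.4,0,0,0,0,0,30],[0.4,0,0,0,0,0,30],[0.45,0,0.1,0,0,0,30],[0,0,0.2,0,0,0,30],[0,0,0,0,0,0,30]]}}

```text
time: 11.95
tool_pos: [0.4092, 0.3084, 0.0735]
tool_rot: [-0.014, 0.439, 0.899, 0.006]
contact_force: [0.2, -0.0, -0.5]
finger_gap: 0.352
finger_force: 0.0
```

```bash
cat > pu.py <<'E'
from h import *
from kp import B
F0=np.array([float(v) for v in open("f0").read().split()]) if __import__("os").path.exists("f0") else np.zeros(3)
s=sensors.state();p,r=pose();G=p+r.apply([0,0,-.005]);v=G[:2]-B[:2];R0=np.hypot(*v);u=v/R0
t=np.array([u[1],-u[0]]);F=s["contact_force"]-F0; y=r.as_matrix()[:,1]
print("p",p.round(4),"r",R0.round(4),"polar",np.degrees(np.arctan2(u[1],u[0])).round(2),"tool y yaw",np.degrees(np.arctan2(y[1],y[0])).round(2),"zax",r.as_matrix()[:,2].round(3),"F",s["contact_force"].round(2),"push torque",(-(F[:2]@t)*R0).round(3),"M",s["moment"].round(2),"q",s["joint_pos"].round(2),"jt1",s["joint_torque"][0].round(2))
E
python3 pu.py
```

```text
p [0.4092 0.3084 0.0735] r 0.1221 polar 128.94 tool y yaw 37.96 zax [-0.02   0.023 -1.   ] F [ 0.16 -0.04 -0.47] push torque -0.012 M [-0.07  0.02  0.05] q [ 0.48 -0.04  2.01  0.03  1.18 -0.19] jt1 0.68
```

>>> {"api": "move_arm", "payload": {"rows": [[-0.003,0.133,0,0,0,0.5,30],[-0.003,0.133,0,0,0,0.5,30],[-0.003,0.133,0,0,0,0.5,30],[-0.003,0.133,0,0,0,0.5,30],[0,0,0,0,0,0,30]]}}

```text
time: 12.37
tool_pos: [0.4276, 0.3191, 0.0744]
tool_rot: [-0.016, 0.517, 0.856, 0.004]
contact_force: [-5.2, -1.4, 2.7]
finger_gap: 0.351
finger_force: 2.7
```

```bash
python3 pu.py
```

```text
p [0.4276 0.3191 0.0744] r 0.1207 polar 118.87 tool y yaw 27.75 zax [-0.022  0.023 -0.999] F [-5.15 -1.44  2.72] push torque 0.628 M [-0.23  0.95  0.07] q [ 0.49  0.01  1.96  0.03  1.18 -0.01] jt1 -1.37
```

>>> {"api": "move_arm", "payload": {"rows": [[-0.003,0.133,0,0,0,0.5,30],[-0.003,0.133,0,0,0,0.5,30],[0,0,0,0,0,0,30]]}}

```text
time: 12.62
tool_pos: [0.4374, 0.3239, 0.0744]
tool_rot: [-0.016, 0.554, 0.833, 0.004]
contact_force: [-6.1, -0.9, 2.5]
finger_gap: 0.352
finger_force: 2.5
```

```bash
python3 pu.py
```

```text
p [0.4374 0.3239 0.0744] r 0.1206 polar 113.72 tool y yaw 22.78 zax [-0.022  0.024 -0.999] F [-6.15 -0.86  2.49] push torque 0.721 M [-0.06  0.98  0.08] q [0.49 0.03 1.93 0.03 1.18 0.08] jt1 -1.58
```

>>> {"api": "move_arm", "payload": {"rows": [[-0.003,0.133,0,0,0,0.5,30],[-0.003,0.133,0,0,0,0.5,30],[0,0,0,0,0,0,30]]}}

```text
time: 12.87
tool_pos: [0.4476, 0.3278, 0.0745]
tool_rot: [-0.015, 0.589, 0.808, 0.004]
contact_force: [-5.7, 0.5, 2.0]
finger_gap: 0.354
finger_force: 2.5
```

```bash
python3 pu.py
```

```text
p [0.4476 0.3278 0.0745] r 0.1206 polar 108.53 tool y yaw 17.85 zax [-0.02   0.024 -1.   ] F [-5.74  0.49  2.01] push torque 0.638 M [-0.05  0.95  0.02] q [0.48 0.06 1.91 0.03 1.18 0.16] jt1 -1.7
```

>>> {"api": "move_arm", "payload": {"rows": [[-0.003,0.133,0,0,0,0.5,30],[-0.003,0.133,0,0,0,0.5,30],[0,0,0,0,0,0,30]]}}

```text
time: 13.12
tool_pos: [0.458, 0.3308, 0.0746]
tool_rot: [-0.015, 0.623, 0.782, 0.004]
contact_force: [-5.2, 0.2, 2.4]
finger_gap: 0.352
finger_force: 2.5
```

```bash
python3 pu.py
```

```text
p [0.458  0.3308 0.0746] r 0.1206 polar 103.38 tool y yaw 12.89 zax [-0.019  0.024 -1.   ] F [-5.17  0.16  2.44] push torque 0.602 M [0.05 0.92 0.02] q [0.48 0.08 1.89 0.03 1.18 0.24] jt1 -1.78
```

>>> {"api": "move_arm", "payload": {"rows": [[-0.003,0.133,0,0,0,0.5,30],[-0.003,0.133,0,0,0,0.5,30],[0,0,0,0,0,0,30]]}}

```text
time: 13.37
tool_pos: [0.4686, 0.3328, 0.0746]
tool_rot: [-0.015, 0.657, 0.754, 0.003]
contact_force: [-4.5, 0.3, 2.7]
finger_gap: 0.351
finger_force: 2.5
```

```bash
python3 pu.py
```

```text
p [0.4686 0.3328 0.0746] r 0.1206 polar 98.26 tool y yaw 7.93 zax [-0.019  0.025 -1.   ] F [-4.53  0.34  2.68] push torque 0.534 M [0.06 0.94 0.03] q [0.47 0.1  1.86 0.03 1.18 0.32] jt1 -1.87
```

>>> {"api": "move_arm", "payload": {"rows": [[-0.003,0.133,0,0,0,0.5,30],[-0.003,0.133,0,0,0,0.5,30],[0,0,0,0,0,0,30]]}}

```text
time: 13.62
tool_pos: [0.4793, 0.3339, 0.0746]
tool_rot: [-0.015, 0.689, 0.725, 0.003]
contact_force: [-4.9, 0.9, 2.2]
finger_gap: 0.354
finger_force: 2.5
```

```bash
python3 pu.py
```

```text
p [0.4793 0.3339 0.0746] r 0.1207 polar 93.16 tool y yaw 2.96 zax [-0.018  0.025 -1.   ] F [-4.89  0.87  2.18] push torque 0.584 M [0.13 0.89 0.07] q [0.47 0.12 1.84 0.03 1.18 0.4 ] jt1 -1.98
```

>>> {"api": "move_arm", "payload": {"rows": [[-0.003,0.133,0,0,0,0.5,30],[-0.003,0.133,0,0,0,0.5,30],[0,0,0,0,0,0,30]]}}

```text
time: 13.87
tool_pos: [0.49, 0.3341, 0.0745]
tool_rot: [-0.015, 0.719, 0.694, 0.002]
contact_force: [-5.5, 1.8, 1.7]
finger_gap: 0.356
finger_force: 2.5
```

```bash
python3 pu.py
```

```text
p [0.49   0.3341 0.0745] r 0.1207 polar 88.08 tool y yaw -2.02 zax [-0.018  0.025 -1.   ] F [-5.49  1.82  1.72] push torque 0.67 M [0.19 0.83 0.06] q [0.46 0.14 1.82 0.03 1.19 0.48] jt1 -2.1
```

>>> {"api": "move_arm", "payload": {"rows": [[-0.003,0.133,0,0,0,0.5,30],[-0.003,0.133,0,0,0,0.5,30],[0,0,0,0,0,0,30]]}}

```text
time: 14.12
tool_pos: [0.5007, 0.3333, 0.0744]
tool_rot: [-0.015, 0.749, 0.662, 0.002]
contact_force: [-4.2, 1.3, 2.9]
finger_gap: 0.352
finger_force: 2.5
```

```bash
python3 pu.py
```

```text
p [0.5007 0.3333 0.0744] r 0.1208 polar 82.99 tool y yaw -7.02 zax [-0.017  0.025 -1.   ] F [-4.21  1.29  2.89] push torque 0.523 M [0.22 0.85 0.08] q [0.45 0.16 1.8  0.03 1.19 0.56] jt1 -2.24
```

>>> {"api": "move_arm", "payload": {"rows": [[-0.003,0.133,0,0,0,0.5,30],[-0.003,0.133,0,0,0,0.5,30],[0,0,0,0,0,0,30]]}}

```text
time: 14.37
tool_pos: [0.5112, 0.3316, 0.0742]
tool_rot: [-0.015, 0.777, 0.629, 0.001]
contact_force: [-4.3, 1.9, 2.8]
finger_gap: 0.35
finger_force: 2.5
```

```bash
python3 pu.py
python3 - <<'E'
from h import *
s=grab("scene","s7");w=grab("wrist","w7")
cs=cv2.resize(s["color"][250:340,290:410],(400,300),interpolation=cv2.INTER_CUBIC)
cv2.imwrite("pics/c7.png",np.hstack([cv2.resize(w["color"],(400,300)),np.clip(cs*1.4,0,255).astype(np.uint8)])[:,:,::-1])
E
```

```text
p [0.5112 0.3316 0.0742] r 0.1208 polar 77.93 tool y yaw -12.0 zax [-0.017  0.025 -1.   ] F [-4.32  1.93  2.83] push torque 0.56 M [0.29 0.81 0.08] q [0.44 0.18 1.78 0.03 1.19 0.64] jt1 -2.4
```

View pics/c7.png

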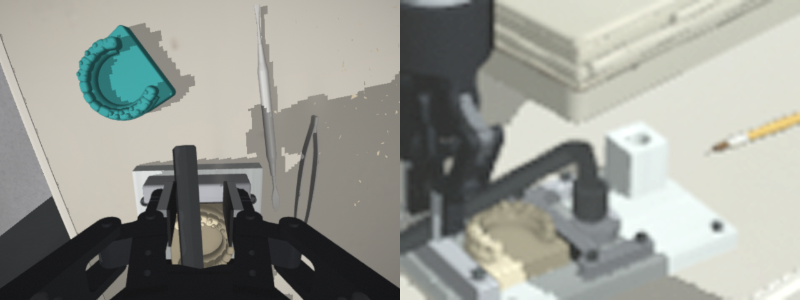

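Key well seated: in the scene crop the bend stands over the bolt at (590,190), and the cast and carver are untouched. Pushing on.

>>> {"api": "move_arm", "payload": {"rows": [[-0.003,0.133,0,0,0,0.5,30],[-0.003,0.133,0,0,0,0.5,30]]}}

```text
time: 14.63
tool_pos: [0.5202, 0.3292, 0.0738]
tool_rot: [-0.016, 0.804, 0.594, -0.0]
contact_force: [-6.3, 1.9, 3.6]
finger_gap: 0.351
finger_force: 3.2
```

```bash
python3 pu.py
```

```text
p [0.5202 0.3292 0.0738] r 0.1208 polar 73.48 tool y yaw -17.06 zax [-0.019  0.025 -1.   ] F [-6.31  1.91  3.56] push torque 0.796 M [0.4  1.05 0.09] q [0.43 0.19 1.76 0.03 1.19 0.72] jt1 -2.85
```

>>> {"api": "move_arm", "payload": {"rows": [[0,0,0,0,0,0,30]]}}

```text
time: 14.72
tool_pos: [0.5215, 0.3289, 0.074]
tool_rot: [-0.015, 0.804, 0.594, 0.001]
contact_force: [-4.4, 1.7, 2.1]
finger_gap: 0.356
finger_force: 2.5
```

```bash
python3 pu.py
```

```text
p [0.5215 0.3289 0.074 ] r 0.1209 polar 72.87 tool y yaw -17.05 zax [-0.017  0.025 -1.   ] F [-4.41  1.68  2.13] push torque 0.569 M [0.44 0.76 0.  ] q [0.43 0.19 1.76 0.03 1.19 0.72] jt1 -2.59
```

>>> {"api": "move_arm", "payload": {"rows": [[-0.003,0.133,0,0,0,0.5,30],[0,0,0,0,0,0,30],[0,0,0,0,0,0,30]]}}

```text
time: 14.97
tool_pos: [0.5261, 0.3274, 0.0738]
tool_rot: [-0.015, 0.816, 0.577, 0.0]
contact_force: [-4.9, 1.9, 2.0]
finger_gap: 0.352
finger_force: 2.7
```

```bash
python3 pu.py
```

```text
p [0.5261 0.3274 0.0738] r 0.1209 polar 70.58 tool y yaw -19.47 zax [-0.017  0.025 -1.   ] F [-4.94  1.92  1.99] push torque 0.64 M [0.42 0.83 0.02] q [0.42 0.2  1.75 0.03 1.19 0.75] jt1 -3.07
```

>>> {"api": "move_arm", "payload": {"rows": [[-0.003,0.133,0,0,0,0.5,30],[0,0,0,0,0,0,30],[0,0,0,0,0,0,30]]}}

```text
time: 15.22
tool_pos: [0.5311, 0.3256, 0.0737]
tool_rot: [-0.015, 0.829, 0.559, -0.0]
contact_force: [-5.1, 2.9, 3.2]
finger_gap: 0.352
finger_force: 2.7
```

```bash
python3 pu.py
```

```text
p [0.5311 0.3256 0.0737] r 0.1209 polar 68.05 tool y yaw -21.96 zax [-0.017  0.025 -1.   ] F [-5.08  2.85  3.23] push torque 0.699 M [0.5  0.81 0.05] q [0.42 0.21 1.74 0.03 1.19 0.79] jt1 -3.14
```

>>> {"api": "move_arm", "payload": {"rows": [[-0.003,0.133,0,0,0,0.5,30],[0,0,0,0,0,0,30],[0,0,0,0,0,0,30]]}}

```text
time: 15.47
tool_pos: [0.536, 0.3235, 0.0736]
tool_rot: [-0.015, 0.841, 0.541, -0.0]
contact_force: [-4.8, 2.8, 3.7]
finger_gap: 0.351
finger_force: 2.7
```

```bash
python3 pu.py
```

```text
p [0.536  0.3235 0.0736] r 0.121 polar 65.51 tool y yaw -24.47 zax [-0.017  0.025 -1.   ] F [-4.84  2.82  3.74] push torque 0.674 M [0.58 0.76 0.08] q [0.41 0.22 1.74 0.03 1.2  0.83] jt1 -3.25
```

>>> {"api": "move_arm", "payload": {"rows": [[-0.003,0.133,0,0,0,0.5,30],[0,0,0,0,0,0,30],[0,0,0,0,0,0,30]]}}

```text
time: 15.72
tool_pos: [0.5409, 0.3212, 0.0735]
tool_rot: [-0.015, 0.852, 0.523, -0.001]
contact_force: [-4.5, 2.8, 2.2]
finger_gap: 0.355
finger_force: 2.7
```

```bash
python3 pu.py
```

```text
p [0.5409 0.3212 0.0735] r 0.121 polar 62.98 tool y yaw -26.97 zax [-0.017  0.025 -1.   ] F [-4.55  2.85  2.19] push torque 0.647 M [ 0.54  0.73 -0.01] q [0.4  0.22 1.73 0.03 1.2  0.86] jt1 -3.36
```

>>> {"api": "move_arm", "payload": {"rows": [[-0.003,0.133,0,0,0,0.5,30],[0,0,0,0,0,0,30],[0,0,0,0,0,0,30]]}}

```text
time: 15.97
tool_pos: [0.5456, 0.3188, 0.0734]
tool_rot: [-0.015, 0.864, 0.504, -0.001]
contact_force: [-4.7, 3.5, 2.2]
finger_gap: 0.352
finger_force: 2.8
```

```bash
python3 pu.py
```

```text
p [0.5456 0.3188 0.0734] r 0.121 polar 60.47 tool y yaw -29.47 zax [-0.017  0.026 -1.   ] F [-4.69  3.51  2.23] push torque 0.704 M [0.69 0.82 0.08] q [0.4  0.23 1.72 0.03 1.2  0.9 ] jt1 -3.47
```

>>> {"api": "move_arm", "payload": {"rows": [[-0.003,0.133,0,0,0,0.5,30],[0,0,0,0,0,0,30],[0,0,0,0,0,0,30]]}}

```text
time: 16.22
tool_pos: [0.5501, 0.3161, 0.0733]
tool_rot: [-0.015, 0.874, 0.485, -0.001]
contact_force: [-4.0, 4.0, 2.8]
finger_gap: 0.351
finger_force: 2.9
```

```bash
python3 pu.py
```

```text
p [0.5501 0.3161 0.0733] r 0.1211 polar 57.98 tool y yaw -31.97 zax [-0.017  0.026 -1.   ] F [-4.01  4.04  2.8 ] push torque 0.671 M [0.71 0.77 0.05] q [0.39 0.23 1.71 0.03 1.2  0.94] jt1 -3.61
```

>>> {"api": "move_arm", "payload": {"rows": [[-0.003,0.133,0,0,0,0.5,30],[0,0,0,0,0,0,30],[0,0,0,0,0,0,30]]}}

```text
time: 16.47
tool_pos: [0.5546, 0.3132, 0.0732]
tool_rot: [-0.015, 0.885, 0.466, -0.001]
contact_force: [-4.9, 4.3, 3.3]
finger_gap: 0.347
finger_force: 3.0
```

```bash
python3 pu.py
```

```text
p [0.5546 0.3132 0.0732] r 0.1211 polar 55.48 tool y yaw -34.47 zax [-0.017  0.026 -1.   ] F [-4.9   4.32  3.31] push torque 0.786 M [0.71 0.77 0.1 ] q [0.38 0.24 1.71 0.03 1.2  0.97] jt1 -3.78
```

>>> {"api": "move_arm", "payload": {"rows": [[-0.003,0.133,0,0,0,0.5,30],[0,0,0,0,0,0,30],[0,0,0,0,0,0,30]]}}

```text
time: 16.72
tool_pos: [0.5589, 0.3102, 0.0731]
tool_rot: [-0.015, 0.895, 0.446, -0.002]
contact_force: [-5.2, 3.7, 3.3]
finger_gap: 0.347
finger_force: 3.2
```

```bash
python3 pu.py
```

```text
p [0.5589 0.3102 0.0731] r 0.1212 polar 53.0 tool y yaw -36.97 zax [-0.017  0.026 -1.   ] F [-5.23  3.7   3.26] push torque 0.776 M [0.77 0.83 0.12] q [0.38 0.25 1.7  0.03 1.2  1.01] jt1 -3.99
```

>>> {"api": "move_arm", "payload": {"rows": [[-0.003,0.133,0,0,0,0.5,30],[0,0,0,0,0,0,30],[0,0,0,0,0,0,30]]}}

```text
time: 16.97
tool_pos: [0.563, 0.3071, 0.073]
tool_rot: [-0.016, 0.904, 0.427, -0.002]
contact_force: [-4.8, 4.7, 3.5]
finger_gap: 0.352
finger_force: 3.4
```

```bash
python3 pu.py
```

```text
p [0.563  0.3071 0.073 ] r 0.1213 polar 50.54 tool y yaw -39.47 zax [-0.017  0.026 -1.   ] F [-4.78  4.75  3.46] push torque 0.813 M [0.82 0.9  0.07] q [0.37 0.25 1.7  0.03 1.2  1.05] jt1 -4.24
```

>>> {"api": "move_arm", "payload": {"rows": [[-0.003,0.133,0,0,0,0.5,30],[0,0,0,0,0,0,30],[0,0,0,0,0,0,30]]}}

```text
time: 17.22
tool_pos: [0.5669, 0.3037, 0.0729]
tool_rot: [-0.016, 0.913, 0.407, -0.002]
contact_force: [-4.7, 4.1, 4.1]
finger_gap: 0.353
finger_force: 3.6
```

```bash
python3 pu.py
```

```text
p [0.5669 0.3037 0.0729] r 0.1213 polar 48.08 tool y yaw -41.97 zax [-0.017  0.027 -1.   ] F [-4.71  4.1   4.07] push torque 0.757 M [0.93 0.86 0.09] q [0.36 0.25 1.69 0.03 1.2  1.08] jt1 -4.52
```

>>> {"api": "move_arm", "payload": {"rows": [[-0.003,0.133,0,0,0,0.5,30],[0,0,0,0,0,0,30],[0,0,0,0,0,0,30]]}}

```text
time: 17.47
tool_pos: [0.5707, 0.3002, 0.0728]
tool_rot: [-0.016, 0.922, 0.387, -0.003]
contact_force: [-5.0, 5.8, 4.5]
finger_gap: 0.351
finger_force: 3.8
```

>>> {"api": "move_arm", "payload": {"rows": [[-0.003,0.133,0,0,0,0.5,30],[0,0,0,0,0,0,30],[0,0,0,0,0,0,30]]}}

```text
time: 17.72
tool_pos: [0.5744, 0.2965, 0.0727]
tool_rot: [-0.016, 0.93, 0.367, -0.003]
contact_force: [-5.1, 4.5, 4.7]
finger_gap: 0.35
finger_force: 4.1
```

```bash
python3 pu.py
```

```text
p [0.5744 0.2965 0.0727] r 0.1214 polar 43.19 tool y yaw -46.97 zax [-0.017  0.027 -0.999] F [-5.11  4.45  4.67] push torque 0.819 M [1.04 0.97 0.11] q [0.35 0.26 1.68 0.03 1.2  1.16] jt1 -5.21
```

>>> {"api": "move_arm", "payload": {"rows": [[-0.003,0.133,0,0,0,0.5,30],[0,0,0,0,0,0,30],[0,0,0,0,0,0,30]]}}

```text
time: 17.97
tool_pos: [0.5779, 0.2928, 0.0726]
tool_rot: [-0.016, 0.938, 0.346, -0.003]
contact_force: [-5.7, 6.4, 5.1]
finger_gap: 0.352
finger_force: 4.4
```

```bash
python3 pu.py
```

```text
p [0.5779 0.2928 0.0726] r 0.1214 polar 40.78 tool y yaw -49.46 zax [-0.017  0.027 -0.999] F [-5.65  6.43  5.06] push torque 1.039 M [1.13 0.97 0.1 ] q [0.34 0.26 1.68 0.03 1.2  1.19] jt1 -5.6
```

>>> {"api": "move_arm", "payload": {"rows": [[-0.003,0.133,0,0,0,0.5,30]]}}

```text
time: 18.05
tool_pos: [0.5804, 0.2896, 0.0725]
tool_rot: [-0.017, 0.945, 0.326, -0.004]
contact_force: [-8.4, 8.4, 5.4]
finger_gap: 0.353
finger_force: 5.7
```

```bash
python3 pu.py
```

```text
p [0.5804 0.2896 0.0725] r 0.1214 polar 38.87 tool y yaw -51.96 zax [-0.019  0.029 -0.999] F [-8.36  8.4   5.36] push torque 1.431 M [1.48 1.25 0.14] q [0.33 0.27 1.68 0.04 1.21 1.23] jt1 -6.73
```

>>> {"api": "move_arm", "payload": {"rows": [[0,0,0,0,0,0,30],[0,0,0,0,0,0,30]]}}

```text
time: 18.22
tool_pos: [0.5811, 0.2888, 0.0726]
tool_rot: [-0.016, 0.945, 0.326, -0.004]
contact_force: [-5.0, 6.6, 5.1]
finger_gap: 0.351
finger_force: 4.7
```

```bash
python3 pu.py
```

```text
p [0.5811 0.2888 0.0726] r 0.1215 polar 38.36 tool y yaw -51.96 zax [-0.017  0.028 -0.999] F [-4.99  6.58  5.11] push torque 1.003 M [1.23 0.99 0.07] q [0.33 0.27 1.68 0.03 1.21 1.23] jt1 -6.03
```

Torque is about 1.2 N m: hold and pad readings are about 1.7 times the free-running level, after about 24 degrees of grip. Freeing the fingers and lifting off.

>>> {"api": "move_arm", "payload": {"rows": [[0,-0.1,0,0,0,0,34],[0,-0.1,0,0,0,0,40],[0,0,0,0,0,0,40],[0,0,0,0,0,0,40]]}}

```text
time: 18.55
tool_pos: [0.5766, 0.2932, 0.0717]
tool_rot: [-0.014, 0.946, 0.325, -0.004]
contact_force: [-1.9, -0.1, 0.7]
finger_gap: 0.465
finger_force: 1.3
```

>>> {"api": "move_arm", "payload": {"rows": [[0,0,-0.3,0,0,0,40],[0,0,-0.6,0,0,0,40],[0,0,-0.8,0,0,0,40],[0,0,-0.8,0,0,0,40],[0,0,-0.8,0,0,0,40],[0,0,-0.5,0,0,0,40],[0,0,0,0,0,0,40],[0,0,0,0,0,0,40]]}}

```text
time: 19.22
tool_pos: [0.5811, 0.2894, 0.227]
tool_rot: [-0.014, 0.946, 0.324, -0.001]
contact_force: [-0.7, 0.5, -0.4]
finger_gap: 0.466
finger_force: 0.0
```

Run:
```python
from h import *
from kp import B
f=grab("wrist","w8"); a=np.radians(38.4-2)
g=cv2.cvtColor(f["color"],cv2.COLOR_RGB2GRAY)
d=np.array([np.cos(a),np.sin(a),0]);O=np.r_[B[:2],.086]
for P in [O+d*.03,O+d*.08-[0,0,.008],O+d*.14-[0,0,.018],O+d*.165-[0,0,.018]]:
    u,v=proj(f,[P])[0].astype(int); print((u,v),g[v,max(u-30,0):u+31:6] if 0<v<480 else None)
print(sensors.state()["contact_force"])
```

```text
(np.int64(327), np.int64(338)) [159 157 120  63  61  55  62  43 221 217 220]
(np.int64(329), np.int64(276)) [ 61  63  55 158 158 159  87 101 152 142 132]
(np.int64(332), np.int64(197)) [129 145 199 141 141 133 142 142 137 141 141]
(np.int64(333), np.int64(164)) [199 159 139 169 140 141 143 143 143 141 141]
[-0.69931968 -0.50411904 -0.29023856]
```

Run:
```python
from h import *
from kp import B
f=load("w8");g=cv2.cvtColor(f["color"],cv2.COLOR_RGB2GRAY)
for v in range(140,420,15):
    d=np.where(g[v,200:420]<85)[0]+200
    s=np.split(d,np.where(np.diff(d)>2)[0]+1); print(v,[(int(k[0]),int(k[-1])) for k in s if len(k)>5])
O=np.r_[B[:2],.086]
for a in (33,38,43,48):
  d=np.array([np.cos(np.radians(a)),np.sin(np.radians(a)),0]);print(a,[proj(f,[O+d*x-[0,0,.14*x]])[0].round(0).tolist() for x in(0,.05,.1,.15)])
t=grab("top","t8");gt=cv2.cvtColor(t["color"],cv2.COLOR_RGB2GRAY);print(proj(t,[O]))
s=grab("scene","s8");gs=cv2.cvtColor(s["color"],cv2.COLOR_RGB2GRAY);print(proj(s,[O]))
for v in range(270,330,5):
    d=np.where(gs[v,320:400]<70)[0]+320
    q=np.split(d,np.where(np.diff(d)>1)[0]+1); print(v,[(int(k[0]),int(k[-1])) for k in q if len(k)>2])
```

```text
140 []
155 []
170 []
185 [(278, 295)]
200 [(280, 299)]
215 [(284, 301)]
230 [(285, 305)]
245 [(290, 308)]
260 [(293, 311)]
275 [(219, 226), (297, 315)]
290 [(226, 231), (300, 318), (321, 329), (338, 344)]
305 [(237, 269), (304, 321), (370, 404)]
320 [(226, 270), (307, 325), (369, 414)]
335 [(218, 270), (310, 340), (370, 419)]
350 [(202, 267), (314, 340), (371, 419)]
365 [(200, 264), (299, 305), (321, 330), (374, 419)]
380 [(200, 261), (379, 419)]
395 [(200, 258), (388, 419)]
410 [(200, 279), (386, 419)]
33 [[327.0, 371.0], [332.0, 312.0], [338.0, 250.0], [345.0, 185.0]]
38 [[327.0, 371.0], [327.0, 312.0], [327.0, 250.0], [327.0, 184.0]]
43 [[327.0, 371.0], [321.0, 312.0], [316.0, 250.0], [310.0, 185.0]]
48 [[327.0, 371.0], [316.0, 313.0], [305.0, 251.0], [293.0, 187.0]]
[[307.02369895 297.45106866]]
[[346.37513752 292.0830257 ]]
270 []
275 []
280 []
285 []
290 []
295 [(320, 338), (340, 347)]
300 [(343, 348)]
305 [(342, 351)]
310 [(342, 351)]
315 [(343, 350)]
320 []
325 []
```

The bar lies at about 50°, while at the end of the push it was at about 42°. That is 8° back, within the hex play (about 10°). I'll check the bolt by pushing gently again up to the old angle.

>>> {"api": "move_arm", "payload": {"rows": [[-0.02,-0.2,0,0,0,-0.8,40],[-0.02,-0.2,0,0,0,-0.8,40],[-0.02,-0.2,0,0,0,-0.7,40],[0,0,0.9,0,0,0,40],[0,0,0.9,0,0,0,40],[0,0,0.9,0,0,0,40],[0,0,0.7,0,0,0,40],[0,0,0,0,0,0,40]]}}

```text
time: 20.03
tool_pos: [0.553, 0.3067, 0.0784]
tool_rot: [-0.015, 0.908, 0.418, -0.011]
contact_force: [-1.6, -0.4, -1.4]
finger_gap: 0.466
finger_force: 0.0
```

```bash
python3 pu.py
```

```text
p [0.553  0.3067 0.0784] r 0.115 polar 54.26 tool y yaw -40.64 zax [-0.033  0.018 -0.999] F [-1.61 -0.41 -1.4 ] push torque 0.122 M [-0.03  0.02  0.02] q [0.38 0.23 1.71 0.03 1.23 1.07] jt1 -0.21
```

>>> {"api": "move_arm", "payload": {"rows": [[-0.003,0.125,0,0,0,0.5,40],[-0.003,0.125,0,0,0,0.5,40],[-0.003,0.125,0,0,0,0.5,40],[-0.003,0.125,0,0,0,0.5,40],[-0.003,0.125,0,0,0,0.5,40],[0,0,0,0,0,0,40],[0,0,0,0,0,0,40]]}}

```text
time: 20.62
tool_pos: [0.5766, 0.2909, 0.0886]
tool_rot: [-0.014, 0.948, 0.317, -0.004]
contact_force: [0.5, 0.6, 0.7]
finger_gap: 0.47
finger_force: 0.0
```

>>> {"api": "move_arm", "payload": {"rows": [[-0.003,0.125,0,0,0,0.5,40],[0,0,0,0,0,0,40],[0,0,0,0,0,0,40]]}}

```text
time: 20.87
tool_pos: [0.5791, 0.2871, 0.088]
tool_rot: [-0.014, 0.955, 0.296, -0.005]
contact_force: [-0.3, 0.1, 0.4]
finger_gap: 0.467
finger_force: 0.0
```

```bash
python3 pu.py
```

```text
p [0.5791 0.2871 0.088 ] r 0.1188 polar 38.32 tool y yaw -55.55 zax [-0.017  0.025 -1.   ] F [-0.33  0.09  0.41] push torque 0.033 M [-0.01 -0.06 -0.05] q [0.33 0.24 1.68 0.03 1.23 1.29] jt1 -0.19
```

Fingers were too high and passed over the bar. Going back, lowering, and redoing it.

>>> {"api": "move_arm", "payload": {"rows": [[0.003,-0.13,0,0,0,-0.5,40],[0.003,-0.13,0,0,0,-0.5,40],[0.003,-0.13,0,0,0,-0.5,40],[0.003,-0.13,0,0,0,-0.5,40],[0.003,-0.13,0,0,0,-0.5,40],[0,0,0,0,0,0,40],[0,0,0.37,0,0,0,40],[0,0,0,0,0,0,40]]}}

```text
time: 21.53
tool_pos: [0.5613, 0.3071, 0.0708]
tool_rot: [-0.015, 0.917, 0.398, -0.005]
contact_force: [-1.5, -0.5, -1.5]
finger_gap: 0.467
finger_force: 0.0
```

```bash
python3 pu.py
```

```text
p [0.5613 0.3071 0.0708] r 0.1203 polar 51.18 tool y yaw -43.14 zax [-0.021  0.023 -1.   ] F [-1.5  -0.55 -1.5 ] push torque 0.1 M [-0.05  0.08 -0.03] q [0.37 0.25 1.7  0.03 1.2  1.11] jt1 0.07
```

>>> {"api": "move_arm", "payload": {"rows": [[-0.003,0.13,0,0,0,0.5,40],[-0.003,0.13,0,0,0,0.5,40],[-0.003,0.13,0,0,0,0.5,40],[0,0,0,0,0,0,40],[0,0,0,0,0,0,40]]}}

```text
time: 21.95
tool_pos: [0.573, 0.296, 0.0723]
tool_rot: [-0.015, 0.941, 0.337, -0.005]
contact_force: [-0.5, 0.2, -0.0]
finger_gap: 0.469
finger_force: 0.4
```

>>> {"api": "move_arm", "payload": {"rows": [[-0.003,0.13,0,0,0,0.5,40],[0,0,0,0,0,0,40],[0,0,0,0,0,0,40]]}}

```text
time: 22.2
tool_pos: [0.5761, 0.2925, 0.0727]
tool_rot: [-0.015, 0.948, 0.317, -0.005]
contact_force: [-2.0, 1.1, 0.7]
finger_gap: 0.469
finger_force: 1.1
```

```bash
python3 pu.py
```

```text
p [0.5761 0.2925 0.0727] r 0.1199 polar 41.23 tool y yaw -53.05 zax [-0.019  0.025 -1.   ] F [-2.02  1.09  0.75] push torque 0.258 M [0.26 0.28 0.07] q [0.34 0.26 1.68 0.03 1.21 1.26] jt1 -1.55
```

>>> {"api": "move_arm", "payload": {"rows": [[-0.001,0.065,0,0,0,0.25,40],[0,0,0,0,0,0,40],[0,0,0,0,0,0,40]]}}

```text
time: 22.45
tool_pos: [0.5779, 0.2904, 0.073]
tool_rot: [-0.015, 0.952, 0.306, -0.005]
contact_force: [-2.1, 1.1, 0.3]
finger_gap: 0.471
finger_force: 1.6
```

>>> {"api": "move_arm", "payload": {"rows": [[-0.001,0.065,0,0,0,0.25,40],[0,0,0,0,0,0,40],[0,0,0,0,0,0,40]]}}

```text
time: 22.7
tool_pos: [0.5796, 0.2882, 0.073]
tool_rot: [-0.015, 0.955, 0.295, -0.005]
contact_force: [-3.6, 3.5, 0.8]
finger_gap: 0.469
finger_force: 2.3
```

>>> {"api": "move_arm", "payload": {"rows": [[-0.001,0.065,0,0,0,0.25,40],[0,0,0,0,0,0,40],[0,0,0,0,0,0,40]]}}

```text
time: 22.95
tool_pos: [0.5809, 0.2864, 0.0731]
tool_rot: [-0.015, 0.958, 0.285, -0.005]
contact_force: [-4.2, 5.0, 2.9]
finger_gap: 0.47
finger_force: 3.1
```

```bash
python3 pu.py
```

```text
p [0.5809 0.2864 0.0731] r 0.1198 polar 37.55 tool y yaw -56.89 zax [-0.018  0.026 -1.   ] F [-4.16  5.02  2.89] push torque 0.781 M [0.81 0.73 0.11] q [0.33 0.26 1.68 0.03 1.21 1.31] jt1 -4.04
```

>>> {"api": "move_arm", "payload": {"rows": [[-0.001,0.065,0,0,0,0.25,40],[0,0,0,0,0,0,40],[0,0,0,0,0,0,40]]}}

```text
time: 23.2
tool_pos: [0.582, 0.2848, 0.0731]
tool_rot: [-0.016, 0.961, 0.274, -0.005]
contact_force: [-4.7, 5.6, 2.3]
finger_gap: 0.469
finger_force: 4.1
```

```bash
python3 pu.py
```

```text
p [0.582  0.2848 0.0731] r 0.1197 polar 36.62 tool y yaw -58.13 zax [-0.019  0.027 -0.999] F [-4.74  5.6   2.33] push torque 0.876 M [1.1  0.88 0.07] q [0.33 0.27 1.68 0.03 1.21 1.33] jt1 -5.29
```

The torque climbs straight past the free-running level at the old angle, so the bolt held. Backing off and lifting clear.

>>> {"api": "move_arm", "payload": {"rows": [[0,-0.15,0,0,0,0,45],[0,-0.15,0,0,0,0,50],[0,-0.15,0,0,0,0,50],[0,0,0,0,0,0,50],[0,0,0,0,0,0,50],[0,0,-0.3,0,0,0,50],[0,0,-0.6,0,0,0,50],[0,0,-0.8,0,0,0,50]]}}

```text
time: 23.87
tool_pos: [0.5728, 0.2962, 0.1396]
tool_rot: [-0.014, 0.962, 0.274, -0.008]
contact_force: [-0.2, 0.2, 1.0]
finger_gap: 0.585
finger_force: 0.0
```

>>> {"api": "move_arm", "payload": {"rows": [[0,0,-0.8,0,0,0,50],[0,0,-0.8,0,0,0,50],[0,0,-0.5,0,0,0,50],[0,0,0,0,0,0,50],[0,0,0,0,0,0,50],[0,0,0,0,0,0,50]]}}

```text
time: 24.37
tool_pos: [0.5754, 0.2947, 0.2247]
tool_rot: [-0.014, 0.962, 0.274, -0.005]
contact_force: [0.8, 0.5, -1.1]
finger_gap: 0.583
finger_force: 0.0
```

Run:
```python
from h import *
from kp import B
f=grab("wrist","w9");g=cv2.cvtColor(f["color"],cv2.COLOR_RGB2GRAY)
O=np.r_[B[:2],.086]; a=np.radians(47); d=np.array([np.cos(a),np.sin(a),-.14])
print([proj(f,[O+d*x])[0].round(0).tolist() for x in(0,.05,.1,.15)])
for v in range(140,400,20):
    k=np.where(g[v,200:420]<85)[0]+200
    s=np.split(k,np.where(np.diff(k)>2)[0]+1); print(v,[(int(q[0]),int(q[-1])) for q in s if len(q)>5])
s=sensors.state();print(s["contact_force"],s["tool_pos"],s["finger_force"])
```

```text
[[352.0, 368.0], [337.0, 310.0], [320.0, 249.0], [303.0, 185.0]]
140 []
160 []
180 []
200 [(288, 307)]
220 [(283, 290), (295, 314)]
240 [(278, 284), (302, 320)]
260 [(308, 327)]
280 [(315, 333), (355, 363)]
300 [(236, 256), (322, 340), (383, 405)]
320 [(211, 257), (328, 350), (382, 419)]
340 [(201, 216), (232, 257), (294, 300), (334, 364), (383, 407)]
360 [(200, 252), (342, 357), (388, 419)]
380 [(200, 246), (394, 419)]
[ 0.83163019  0.2121384  -0.74177279] [0.57500089 0.29467393 0.22355888] 0.0
```

```bash
python3 -c "
from rig import arm
print(arm.hand_in())"
```

```text
the job is handed in; nothing more can be done
None
```

The job is handed in: the key stands in the bolt's socket, the bolt is tightened to an estimated 1.2 N m (from force and pad readings; the jaw force on the cast was not measured), and the gripper is clear of everything. No verdict came back.

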